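# Clamp the sample cell in the test station

## Task

Put the tall round steel sample cell into the round nest of the clamping station and clamp it there. The toggle clamp may have been left open or closed, so look first and open it if it is closed; set the cell down upright in the nest rather than dropping it, then close the clamp so that its pad holds the cell down, and let go.

Things in the scene. Friction and masses are not known exactly. Their poses are not given: they have to be found in the camera images.
- cell: Sample cell: plain stainless cylinder, 36 mm diameter, 46 mm tall, about 0.25 kg, standing on the bench, two thin dark bands round it. Origin: centre of its underside. Two other steel cells near it are not for this job: a round one only 22 mm tall and a square block 36 x 36 x 46 mm; the three stand in any order.
- station: Clamping station, fixed: base plate 190 (x) x 100 (y) x 12 mm. Origin: centre of its underside, on the bench; x points from the nest to the clamp's hinge (away from the robot), z up. Hinge axis parallel to y at x = +40, z = 78 mm, between steel cheeks (38 mm over the outsides, x 22 to 62, up to z = 88). The clamp on it is one rigid L: hold-down arm, and a grey handle at right angles to it.
- nest (a point): Centre of the nest floor, at x -50, y 0, z 12 mm in the station's frame. Nest: round black collar, inside 48, outside 60 mm, 8 mm high. The clamp's steel arm: 18 wide, 14 thick, 106 mm long from the hinge; under it, 90 mm from the hinge, a 24 mm pad, its face 20 mm below the arm's centre line. The handle: 84 mm long from the hinge, its outer 56 mm a grip 16 thick, 22 wide (along y).
- clamp (a joint): Clamp angle (rad). 0: arm level over the nest, handle upright; grows as the arm swings up and back and the handle goes over to station +x. Stops: -0.1 (shut, nest empty), 2.0 (open: arm 25 deg back past upright). Shut on the cell it reads about 0. Its weight drops it shut below about 0.95 and open above 1.05 (about 2 N at the pad). Starts shut or open. About 4 N at 55 mm from the hinge turns it.
Things that resemble listed ones, but are neither listed nor needed, are in the scene too. Leave any brown or yellow look-alike of the cell alone. Of the things that look like the station, the larger one is meant.

How it is judged (in metres and radians):
On the way:
1. the cell stands in the nest with the clamp open (horizontal distance between cell and nest below 0.01 m and z of cell in the frame of nest between -0.004 and 0.004 m and angle between cell's own z axis and vertical below 0.1 rad and value of joint clamp above 1.3 rad), for 0.2 s.
At the end, for the whole second after the job is handed in: The cell stands upright (within about 6 degrees) and at rest on the nest floor, centred within 10 mm, and the clamp is closed on it (joint between -0.05 and 0.06 rad) (horizontal distance between cell and nest below 0.01 m and z of cell in the frame of nest between -0.004 and 0.004 m and angle between cell's own z axis and vertical below 0.1 rad and value of joint clamp between -0.05 and 0.06 rad and linear speed of cell below 0.02 m/s); the robot touches nothing.
It fails at once if the cell was dropped into the nest (falling or thrown faster than 0.7 m/s, a drop of about 25 mm) (linear speed of cell above 0.7 m/s and horizontal distance between cell and nest below 0.03 m and z of cell in the frame of nest below 0.04 m).
It also fails if it takes over 64 s, if anything falls off the work surface, if the arm or the gripper's body presses on something with over 40 N, if the wrist force passes 120 N, or if a joint passes its speed limit or range.

## Robot

A 7-joint arm with a two-finger parallel gripper is mounted at the origin on the work surface. World frame = base frame: x ahead of the robot, y to its left, z up, the work surface at z = 0. Lengths are in m, angles in degrees, forces in N, time in s.
With the tool pointing down it reaches from about 0.35 to 0.9 m from the base axis. Payload 19.9 kg.
Tool frame: the origin (TCP) lies midway between the tips of the shut fingers; the grasp point (between the pads) lies 19 mm behind it (robot.hold_point_z is the distance from the TCP to the grasp point, in m); x points along the fingers, y is the direction in which the jaws open and shut, and the axes are right-handed (so a half turn about x gives the same grasp; the last joint's range is limited). The gripper opens to 94 mm and grips with 3 to 60 N. Pads are 16 mm wide; open, the fingers measure 119 mm over their backs; the gripper's body (75 mm by 177 mm) begins 78 mm behind the grasp point.
Start: joints at [70.732, 23.915, -0.59, 92.452, 0.269, 63.638, -3.037], TCP at [0.182, -0.598, 0.205] pointing down, gripper open.
Joint ranges: [-161.28, 161.28], [-22.2, 115.67], [-73.04, 71.86], [3.21, 147.25], [-68.34, 248.33], [10.77, 114.83], [-161.83, 161.83]. Speed limits (degrees/s): [108.29, 108.29, 136.94, 136.94, 172.46, 172.46, 172.46].

## Interface

Orientations are given as [roll, pitch, yaw] about the fixed x, y, z axes, in that order (R = Rz(yaw) Ry(pitch) Rx(roll)).
In Python, from plant import robot, kinematics, get_state, optics, ticket, spotter gives the robot as it stands. Calls block until the motion is done:
- robot.movep(position, orientation): joint-space move of the TCP to a pose.
- robot.move_straight(position, attitude=None, v=0.15): straight line of the TCP; attitude=None keeps the orientation; v is the mean speed in m/s.
- robot.set_joints(angles): joint-space move.
- robot.release() and robot.grab(grasp_force=None): open the fingers fully, or close them until they stop; grasp_force is the grip in N (None keeps the last).
- robot.hold(seconds).
- kinematics.ik(position, orientation): joint angles nearest the present ones, or None.
- get_state(): the state.
- optics.grab_frame(name): name is "side" or "top" or "wrist"; returns the picture (420x560x3 uint8, red, green, blue); there is no depth.
- optics.get_calibration(name): a dict with "camera_matrix" (3x3 intrinsics, pixels), "R" (3x3) and "t" (3): a world point X has camera coordinates R X + t. Camera axes: x right, y down, z forward; pixel columns grow to the right and rows downward; lengths in m; the calibration is good to about 2 mm. A picture is of the moment at which its call begins: read the wrist's pose just before it. get_calibration takes no time and is no camera call; for the wrist camera it gives the pose at the moment of the call.
A pose or a line that the arm cannot do raises robot.MotionError and nothing moves.
- ticket.close_job(): hands the job in, once; it reports no verdict.
Trained networks look in the newest picture that a camera, given by its name, has taken for a name from the list of things; names that differ only in an ending like _2 or _b are one class to them, and where a whole thing is asked for, a point or a joint stands for the part that bears it (a point fixed in the world has none). Each returns a list of dicts, best first, with "score" (0 to 1); they miss things now and then, are a little off and sometimes report something else, mostly with a low value. They report only what shows in the picture. A call takes as long as a camera call. They do not tell look-alikes from the thing itself.
- spotter.regions_of(label, camera): "region" (420x560 bool, what is visible of it) and "rect" ([left, top, width, height] in pixels, round what is visible of it).
- spotter.place_of(label, camera): "uv" ([column, row] in pixels: a listed point, or the origin of a listed thing).
The state is a dict: "time": time; "joint_positions": joint angles; "qd": joint speeds; "effort": joint torques, N m; "eef_pos": TCP position; "tcp_rot": TCP orientation; "force": force on the tool from outside, world axes, zero at the start; "moment": the same for the moment, N m; "gripper_width": opening from 0.0 (shut) to 1.0 (fully open).
Only numpy, scipy, OpenCV 4.12 (cv2) and the standard library are available. Lean on these libraries where they do the work, as an engineer would, in place of code of your own. Each camera call takes 0.05 s, during which the arm holds its last target.

## Working session

There is one attempt and no reset: what is moved stays moved. The work goes in short steps, each a Python script; the robot and the scene stay as the last script left them, time stands still between calls to the robot, and variables do not carry over. Pictures are saved under pics/ and viewed, and the job is handed in when it is done.

```bash
ls; mkdir -p pics; python3 - <<'E'
from plant import robot, kinematics, get_state, optics, spotter
import cv2
for c in("side","top"):
    im=optics.grab_frame(c); cv2.imwrite(f"pics/{c}0.png",im[:,:,::-1])
    print(c,optics.get_calibration(c))
    for l in("cell","station","nest","clamp"):
        try:
            for r in spotter.place_of(l,c)[:4]: print(l,'place',r)
        except Exception as e: print(l,e)
        try:
            for r in spotter.regions_of(l,c)[:5]: print(l,'reg',r['rect'],r['score'])
        except Exception as e: print(l,e)
s=get_state();print(s)
E
```

```text
pics
side {'camera_matrix': array([[465.13938607,   0.        , 277.57107527],
       [  0.        , 465.13938607, 206.37579898],
       [  0.        ,   0.        ,   1.        ]]), 'R': array([[-0.95516611, -0.29604147,  0.00414065],
       [-0.21909264,  0.69734887, -0.68242433],
       [ 0.19913842, -0.65273578, -0.73094452]]), 't': array([0.4713578 , 0.20117996, 0.96156994])}
cell place {'uv': [342.8, 185.6], 'score': 0.78}
cell place {'uv': [337.0, 158.3], 'score': 0.71}
cell place {'uv': [313.1, 175.2], 'score': 0.66}
cell reg [335.7, 165.9, 17.0, 21.4] 0.71
cell reg [334.9, 140.5, 16.6, 21.8] 0.63
cell reg [307.3, 157.1, 18.3, 19.0] 0.53
cell reg [205.2, 223.7, 100.0, 79.8] 0.48
station place {'uv': [238.4, 351.8], 'score': 0.75}
station place {'uv': [254.4, 277.7], 'score': 0.55}
station reg [209.2, 221.9, 96.1, 83.6] 0.82
nest place {'uv': [259.8, 350.9], 'score': 0.9}
nest place {'uv': [280.5, 279.4], 'score': 0.79}
nest reg [203.2, 317.9, 77.3, 55.0] 0.96
nest reg [207.0, 222.7, 100.9, 83.0] 0.82
clamp it knows: cell, nest, station
clamp reg [210.0, 222.7, 69.9, 30.2] 0.9
[... 1154 characters left out ...]
96.8, 201.4, 29.5, 48.5] 0.86
{'time': 0.8, 'joint_positions': array([70.73179729, 23.91618569, -0.58912824, 92.4518384 ,  0.26994841,
       63.63812405, -3.03761011]), 'qd': array([ 0.04527784, -0.05150363,  0.04892046, -0.03572647,  0.08364879,
       -0.136649  , -0.10640974]), 'effort': array([-9.64398205e-04, -8.50971937e+01,  6.37250729e-01, -4.26267600e+01,
       -4.88707284e-02,  1.38373853e-02,  4.21443633e-05]), 'eef_pos': array([ 0.18157339, -0.59802868,  0.20541971]), 'tcp_rot': array([-54.53009473,  89.99433785, 142.35893474]), 'force': array([ 0.13919952, -0.60130156, -0.08560149]), 'moment': array([-0.05147832, -0.00993305,  0.00361622]), 'gripper_width': 0.9980663241141168}
```

View pics/side0.png

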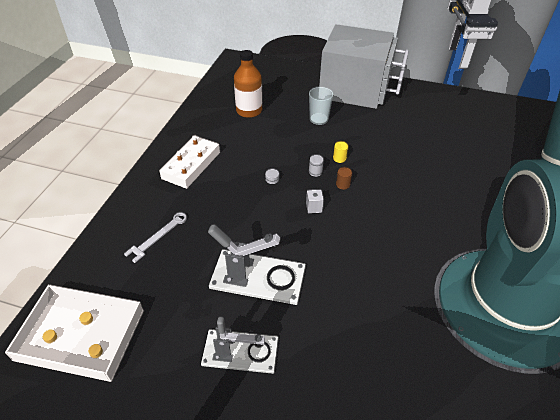

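View pics/top0.png

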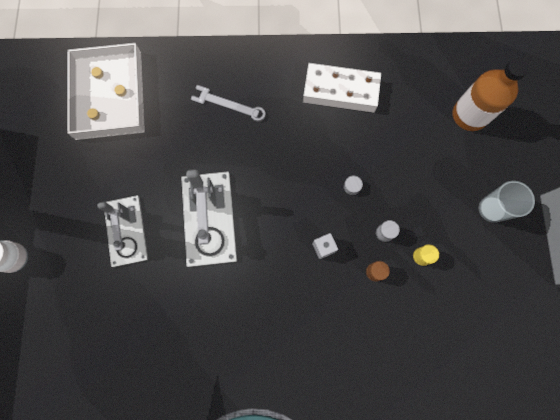

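```bash
cat > h.py <<'E'
import numpy as np, cv2
from plant import robot, kinematics, get_state, optics, ticket, spotter
def ray2plane(cal,uv,z):
    K,R,t=cal['camera_matrix'],cal['R'],cal['t']
    d=R.T@np.linalg.solve(K,[uv[0],uv[1],1.]); c=-R.T@t
    return c+d*(z-c[2])/d[2]
def proj(cal,X):
    p=cal['camera_matrix']@(cal['R']@np.array(X)+cal['t']); return p[:2]/p[2]
def save(im,name,crop=None,s=1):
    if crop: l,t,w,h=crop; im=im[t:t+h,l:l+w]
    cv2.imwrite(f'pics/{name}.png',cv2.resize(im,None,fx=s,fy=s,interpolation=cv2.INTER_CUBIC)[:,:,::-1])
E
python3 - <<'E'
from h import *
ct=optics.get_calibration('top');cs=optics.get_calibration('side')
for n,uv,z in [('c1',(374,276.6),0),('c2',(419.2,253.2),0),('c3',(382.5,230.5),0),('st',(211.5,216.8),0),('nest',(207.3,242.4),.012),('stS',(125.1,234.1),0),('nestS',(127.4,249.8),.01)]:
    print('top',n,ray2plane(ct,uv,z).round(4))
for n,uv,z in [('c1',(342.8,185.6),0),('c2',(337,158.3),0),('c3',(313.1,175.2),0),('st',(254.4,277.7),0),('nest',(280.5,279.4),.012)]:
    print('side',n,ray2plane(cs,uv,z).round(4))
im=cv2.imread('pics/top0.png')[:,:,::-1]
save(im,'top0cells',(340,200,120,100),6); save(im,'top0st',(80,150,180,130),4)
im=cv2.imread('pics/side0.png')[:,:,::-1]
save(im,'side0cells',(290,130,80,70),8); save(im,'side0st',(190,210,130,110),6)
E
```

```text
top c1 [ 0.3857 -0.2475  0.    ]
top c2 [ 0.4312 -0.3434  0.    ]
top c3 [ 0.4796 -0.2719  0.    ]
top st [0.515  0.0828 0.    ]
top nest [0.4596 0.0884 0.012 ]
top stS [0.4817 0.2604 0.    ]
top nestS [0.4477 0.2499 0.01  ]
side c1 [ 0.3926 -0.2419  0.    ]
side c2 [ 0.4295 -0.3418 -0.    ]
side c3 [ 0.4752 -0.2568  0.    ]
side st [ 0.5166  0.0943 -0.    ]
side nest [0.4593 0.0895 0.012 ]
```

View pics/side0st.png

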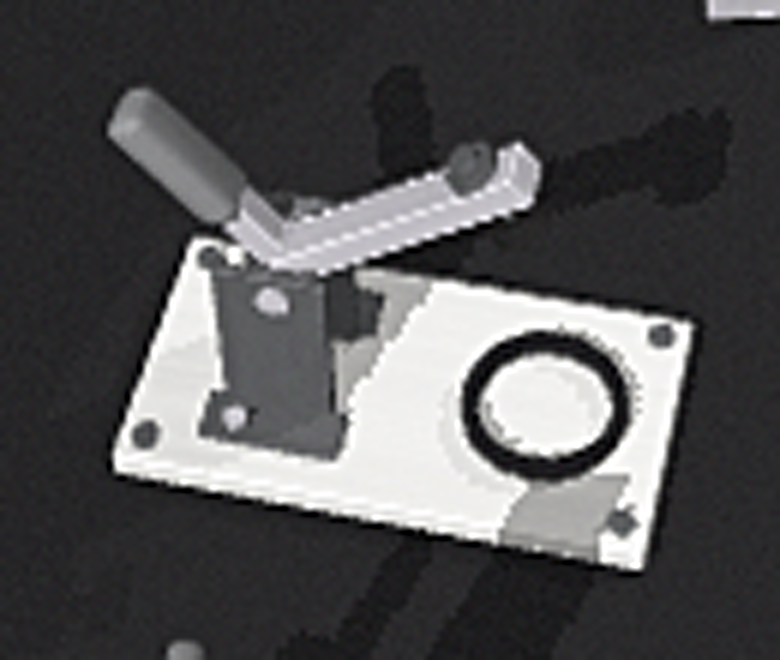

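View pics/side0cells.png

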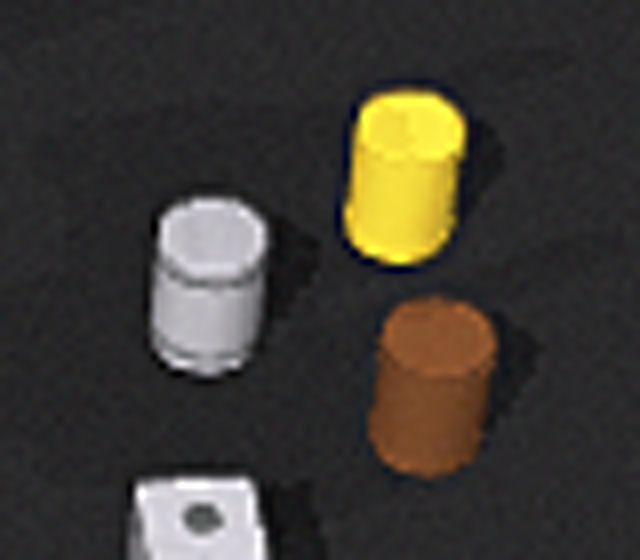

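View pics/top0st.png

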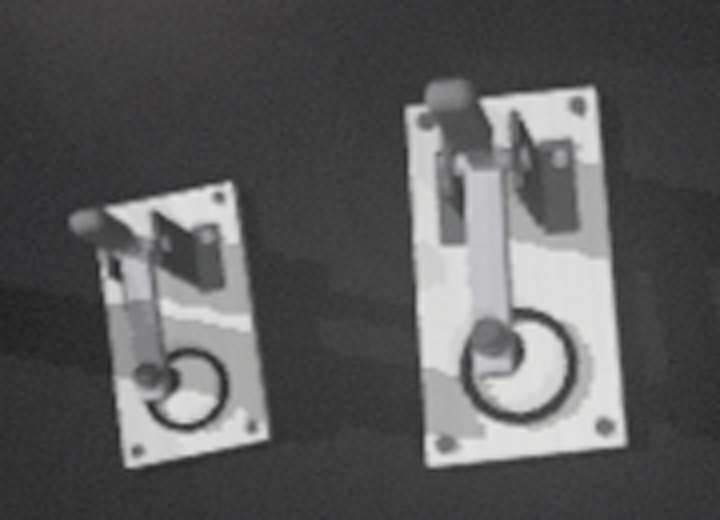

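View pics/top0cells.png

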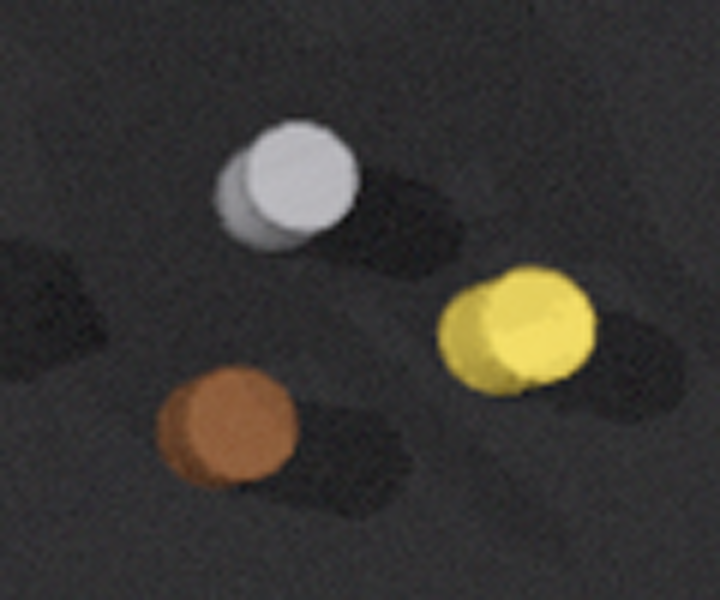

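```bash
cat > fit.py <<'E'
from h import *
from scipy.optimize import least_squares
ct=optics.get_calibration('top');cs=optics.get_calibration('side')
T=np.array([(181.5,177),(228.25,172),(236.75,260.75),(187,266.5)])
S=np.array([(209.4,286),(222.5,249.7),(305.3,263.7),(298.3,303)])
# top: hinge-side left (+x,+y), (+x,-y), (-x,-y), (-x,+y)
L=[(.095,.05),(.095,-.05),(-.095,-.05),(-.095,.05)]
def W(p,l):
    c,s=np.cos(p[2]),np.sin(p[2]); l=np.array(l)
    return np.array([p[0]+c*l[0]-s*l[1],p[1]+s*l[0]+c*l[1],l[2]])
def rs(p,w=(1,1)):
    r=[]
    for i,l in enumerate(L):
        X=W(p,(*l,.012)); r+=list(w[0]*(proj(ct,X)-T[i]))+list(w[1]*(proj(cs,X)-S[i]))
    return np.array(r)
if __name__=='__main__':
    for w in((1,1),(1,0),(0,1)):
        o=least_squares(rs,[.51,.085,0],args=(w,)); p=o.x
        print(w,p[:2].round(4),np.degrees(p[2]),'nest',W(p,(-.05,0,.012)).round(4)); print(rs(p,w).round(1))
    p=least_squares(rs,[.51,.085,0]).x
    for c,n in((ct,'top'),(cs,'side')):
        im=cv2.resize(cv2.imread(f'pics/{n}0.png'),None,fx=4,fy=4)
        for th,col in((-.1,(0,0,255)),(2.,(0,255,0)),(.8,(255,0,0))):
            h=np.array([.04,0,.078]); a=h+.106*np.array([-np.cos(th),0,np.sin(th)]); g=h+.084*np.array([np.sin(th),0,np.cos(th)])
            P=[tuple((4*proj(c,W(p,q))+2).astype(int).tolist()) for q in (a,h,g)]
            cv2.line(im,P[0],P[1],col,1); cv2.line(im,P[1],P[2],col,1)
        l,t=(80,130) if n=='top' else (180,190)
        cv2.imwrite(f'pics/ov_{n}.png',im[4*t:4*t+600,4*l:4*l+720])
    # cell: top-disc and bottom
    for n,c,uv in (('top',ct,(389.9+.0,229.6)),('side',cs,(290+212/8,130+238/8))):
        print(n,ray2plane(c,uv,.046).round(4))
E
python3 fit.py
```

```text
(1, 1) [0.5092 0.0893] 5.536062164714105 nest [0.4594 0.0844 0.012 ]
[-1.2  0.1 -0.8 -0.9 -0.6 -0.  -0.4 -1.6 -0.9  1.   0.5 -1.4 -1.   1.
 -0.4 -1.7]
(1, 0) [0.5103 0.0873] 5.582146120803656 nest [0.4606 0.0825 0.012 ]
[-0.3 -0.4 -0.  -0.   0.3 -0.6 -0.  -0.   0.1  0.4  0.  -0.  -0.   0.4
 -0.  -0. ]
(0, 1) [0.5076 0.0924] 5.4494269083610405 nest [0.4578 0.0876 0.012 ]
[-0.   0.  -0.6  0.4 -0.   0.  -0.2 -0.4 -0.   0.   0.9 -0.  -0.   0.
 -0.1 -0.2]
top [ 0.4733 -0.2745  0.046 ]
side [ 0.4717 -0.2672  0.046 ]
```

View pics/ov_side.png

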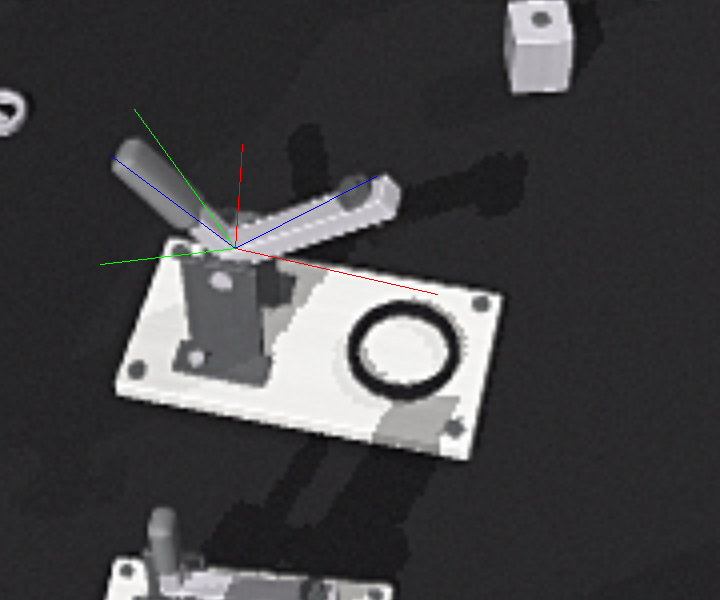

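```bash
python3 - <<'E'
from h import *
s=get_state()
# candidate poses
import itertools
def show(n,p,o):
    q=kinematics.ik(p,o); print(n,None if q is None else np.round(q,1))
for yaw in (0,45,90,135,180,-45,-90,-135): show(('cell',yaw),[.473,-.27,.15],[0,90,yaw]); show(('nest',yaw),[.46,.085,.15],[0,90,yaw])
print(optics.get_calibration('wrist'))
from scipy.spatial.transform import Rotation as R
print(R.from_euler('xyz',s['tcp_rot'],degrees=True).as_matrix().round(2))
save(optics.grab_frame('wrist'),'w0')
E
```

```text
('cell', 0) [ 57.4  23.6 -38.4 106.1  17.4  56.2 101.5]
('nest', 0) [ 39.1  22.8 -63.4 115.9  24.7  56.   53.2]
('cell', 45) [ 73.6  32.5 -62.1 105.7  32.6  61.9 134.1]
('nest', 45) [ 38.1  22.1 -61.8 115.9  23.7  55.6  99.2]
('cell', 90) [  22.3   19.3    5.1  107.3   -2.1   53.5 -151.7]
('nest', 90) [ 38.1  22.1 -61.8 115.9  23.7  55.6 144.2]
('cell', 135) [  28.6   19.3   -2.5  107.1    1.    53.6 -109.4]
('nest', 135) [  21.3   15.5  -40.5  116.3   12.6   52.5 -160.9]
('cell', 180) [ 34.7  19.6 -10.  106.9   4.2  53.9 -67.2]
('nest', 180) [  26.1   16.8  -46.2  116.2   15.1   53.  -118.1]
('cell', -45) [ 51.7  22.1 -31.  106.3  13.6  55.3  59.7]
('nest', -45) [ 36.7  21.2 -59.9 115.9  22.4  55.2  10.3]
('cell', -90) [ 47.5  21.2 -25.7 106.4  11.1  54.8  16.9]
('nest', -90) [ 34.6  20.1 -57.  116.   20.7  54.6 -33.1]
('cell', -135) [ 40.8  20.2 -17.4 106.6   7.3  54.2 -24.9]
('nest', -135) [ 31.4  18.6 -52.8 116.   18.4  53.9 -76. ]
{'camera_matrix': array([[333.46067881,   0.        , 284.10667631],
       [  0.        , 333.46067881, 212.42759397],
       [  0.        ,   0.        ,   1.        ]]), 'R': array([[ 2.90261106e-01, -9.56947370e-01,  4.70063518e-04],
       [-9.16919965e-01, -2.77979352e-01,  2.86330679e-01],
       [-2.73872723e-01, -8.35416704e-02, -9.58130743e-01]]), 't': array([-0.62534462, -0.02918537,  0.39381326])}
[[-0.    0.29 -0.96]
 [ 0.   -0.96 -0.29]
 [-1.   -0.    0.  ]]
```

```bash
python3 - <<'E'
from h import *
a=optics.grab_frame('side');b=optics.grab_frame('top')
save(a,'side1',(180,190,180,150),4);cv2.imwrite('pics/side1f.png',a[:,:,::-1]);cv2.imwrite('pics/top1f.png',b[:,:,::-1])
import cv2
for n,x in(('side',a),('top',b)):
    o=cv2.imread(f'pics/{n}0.png')[:,:,::-1]; print(n,np.abs(o.astype(int)-x).max(2)[160:310,170:320].max())
print(get_state()['time'])
E
```

```text
side 250
top 133
0.95
```

View pics/ov_top.png

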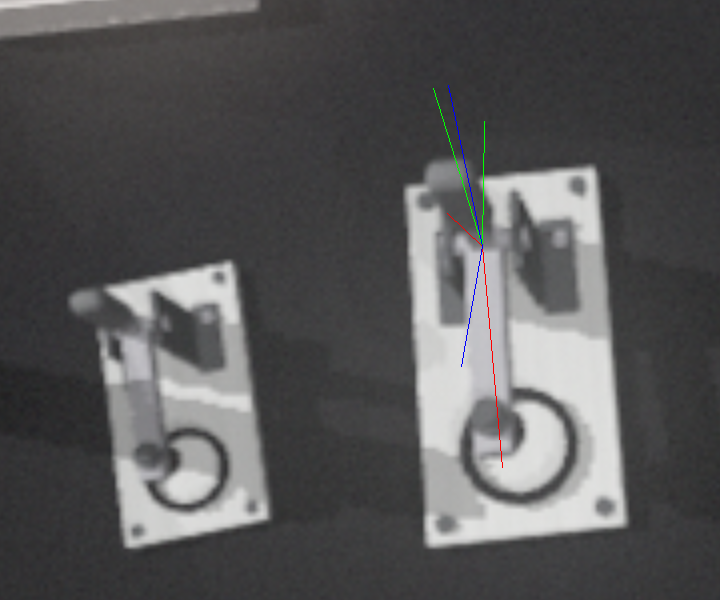

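View pics/w0.png

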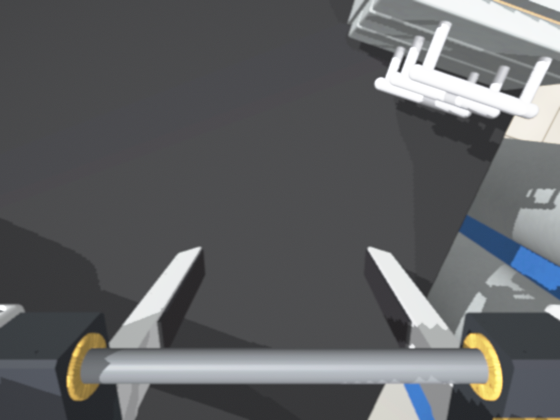

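View pics/side1.png

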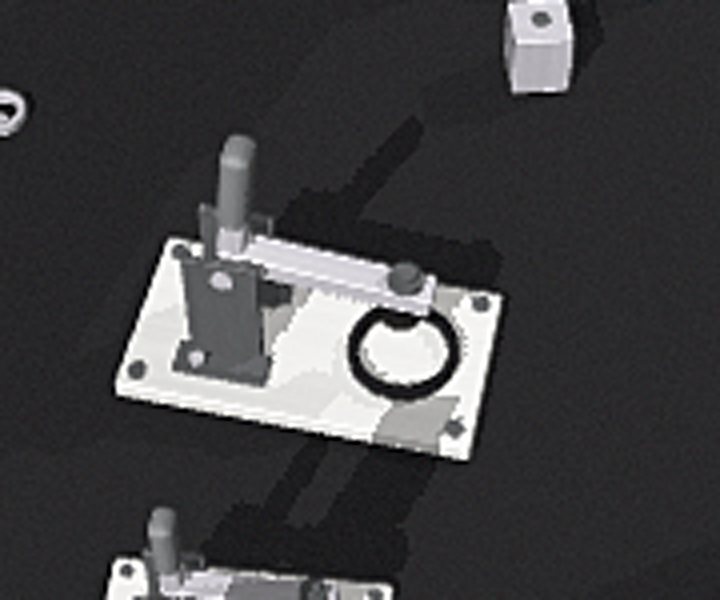

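```bash
python3 - <<'E'
from h import *
s=get_state(); q=np.array(s['joint_positions'])
robot.move_straight([.182,-.598,.32])
q=np.array(get_state()['joint_positions']); print(q.round(1))
q[0]-=70; 
robot.set_joints(q.tolist()); s=get_state(); print(s['eef_pos'],s['tcp_rot'],s['time'])
for yaw in(0,5.5,185.5,180): print(yaw,np.round(kinematics.ik([.44,.05,.28],[0,90,yaw]),1))
E
```

```text
[70.5 19.5 -0.4 83.9  0.1 76.6 -3. ]
[ 0.62377018 -0.03462424  0.31903495] [ -73.97250296   89.91870574 -167.17692833] 4.4083
0 [  4.9   1.2 -15.5 110.9   0.4  67.9  79.2]
5.5 [  5.6   1.3 -16.2 110.9   0.4  67.9  84.7]
185.5 [-1.520e+01  6.000e-01  4.700e+00  1.115e+02 -1.000e-01  6.780e+01
 -9.490e+01]
180 [-1.550e+01  6.000e-01  5.100e+00  1.115e+02 -1.000e-01  6.780e+01
 -1.004e+02]
```

```bash
python3 - <<'E'
from h import *
from scipy.spatial.transform import Rotation as Ro
s=get_state();c=optics.get_calibration('wrist'); R=Ro.from_euler('xyz',s['tcp_rot'],degrees=True).as_matrix()
print('cam in tool',(R.T@(-c['R'].T@c['t']-s['eef_pos'])).round(3),(R.T@c['R'][2]).round(2), robot.hold_point_z)
robot.movep([.42,.08,.25],[0,90,5.5])
s=get_state();c=optics.get_calibration('wrist');im=optics.grab_frame('wrist');save(im,'w1');print(s['eef_pos'],s['tcp_rot'],s['time'],np.round(s['joint_positions'],1))
np.savez('w1.npz',**c)
for l in('station','nest'):
    print([(r['uv'],r['score']) for r in spotter.place_of(l,'wrist')])
for r in spotter.place_of('nest','wrist'): print(ray2plane(c,r['uv'],.012))
for r in spotter.place_of('station','wrist'): print(ray2plane(c,r['uv'],.0))
E
```

```text
cam in tool [-0.181  0.001 -0.084] [0.96 0.   0.29] 0.0188
[0.4205357  0.07971584 0.25024501] [15.63675755 89.97492252 21.01128288] 5.7667 [  2.6   1.1 -17.5 115.1   0.4  63.9  80.2]
[([410.5, 241.1], 0.8), ([285.5, 246.0], 0.63)]
[([411.6, 218.6], 0.96), ([284.9, 216.9], 0.74)]
[0.45551738 0.25155026 0.012     ]
[0.46878807 0.08505717 0.012     ]
[0.49124446 0.26180667 0.        ]
[0.51468728 0.09025354 0.        ]
```

View pics/w1.png

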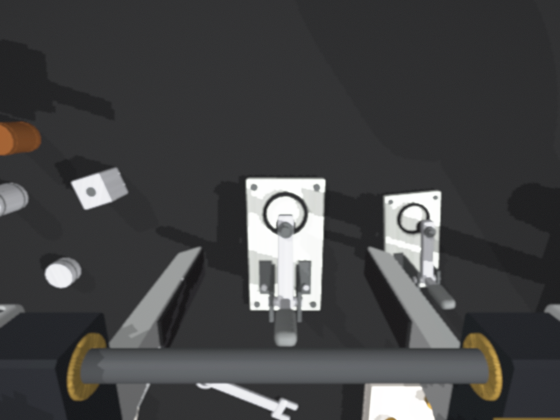

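```bash
python3 - <<'E'
import cv2
im=cv2.imread('pics/w1.png')
cv2.imwrite('pics/w1z.png',cv2.resize(im[170:320,235:340],None,fx=4,fy=4,interpolation=cv2.INTER_CUBIC))
E
```

```text
(no output)
```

View pics/w1z.png

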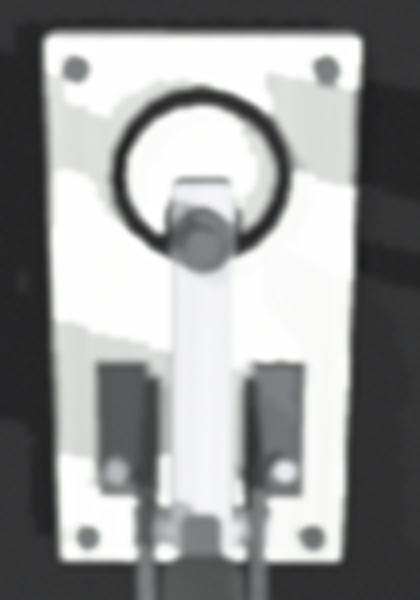

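```bash
python3 - <<'E'
from fit import *
c=dict(np.load('w1.npz'))
Wt=np.array([(320.5,310.5),(250,310.2),(245.8,179.8),(325.5,179.8)])
def rw(p): return np.concatenate([proj(c,W(p,(*l,.012)))-Wt[i] for i,l in enumerate(L)])
o=least_squares(rw,[.51,.085,0]).x; print('wrist',o[:2],np.degrees(o[2]),rw(o).round(1),'nest',W(o,(-.05,0,.012)))
o=least_squares(lambda p:np.concatenate([rs(p),rw(p)]),[.51,.085,0]).x; print('all',o[:2],np.degrees(o[2]),'nest',W(o,(-.05,0,.012)))
print(ray2plane(c,(235+202/4,170+173/4),.020))
for L2,cc in((ct,'top'),(cs,'side')):pass
print('ring from wrist proj', proj(c,W(o,(-.05,0,.02))))
E
```

```text
wrist [0.51408955 0.09006919] 5.259291977798924 [-0.5 -0.2  0.5 -0.   0.6  0.  -0.6  0.1] nest [0.46430004 0.08548603 0.012     ]
all [0.51176638 0.08968098] 5.365729515315284 nest [0.46198547 0.08500534 0.012     ]
[0.46131221 0.08511121 0.02      ]
ring from wrist proj [285.36869017 213.74101411]
```

```bash
cat >> h.py <<'E'
ST=np.array([.5115,.0895]); YAW=5.35
def SW(l):
    a=np.radians(YAW);c,s=np.cos(a),np.sin(a)
    return np.array([ST[0]+c*l[0]-s*l[1],ST[1]+s*l[0]+c*l[1],l[2]])
def tool(grasp,tilt,hp=.0188):
    """grasp point in station frame, tilt rad -> TCP pos, rpy"""
    g=np.array(grasp)+hp*np.array([-np.sin(tilt),0,-np.cos(tilt)])
    return SW(g),[0,90+np.degrees(tilt),YAW]
def hpt(th,r): return np.array([.04+r*np.sin(th),0,.078+r*np.cos(th)])
E
python3 - <<'E'
from h import *
r=.066
for th in(-.1,.2,.5,.8,1.1,1.4):
    p,o=tool(hpt(th,r),.5*(th+.1)); q=kinematics.ik(p.tolist(),o); print(th,p.round(3),o,None if q is None else np.round(q,1))
p,o=tool(hpt(-.1,r),0)
robot.movep((p+[0,0,.09]).tolist(),o)
robot.move_straight(p.tolist(),o,v=.12)
s=get_state();print(s['eef_pos'],s['force'],s['time'])
save(optics.grab_frame('side'),'s2',(150,100,240,250),3);save(optics.grab_frame('wrist'),'w2')
E
```

```text
-0.1 [0.545 0.093 0.125] [0, np.float64(90.0), 5.35] [  1.1  22.8 -17.2 106.7   8.4  51.7  75.3]
0.2 [0.562 0.094 0.124] [0, np.float64(98.59436692696235), 5.35] [  1.3  29.5 -17.8  97.2   8.1  63.3  76.2]
0.5 [0.577 0.096 0.118] [0, np.float64(107.1887338539247), 5.35] [  1.1  36.8 -18.4  87.6   8.2  74.4  76.5]
0.8 [0.59  0.097 0.107] [0, np.float64(115.78310078088705), 5.35] [  0.6  44.5 -18.8  78.1   8.5  84.9  76.6]
1.1 [0.599 0.098 0.092] [0, np.float64(124.3774677078494), 5.35] [ -0.8  52.1 -17.8  69.    7.8  94.8  77.3]
1.4 [0.603 0.098 0.075] [0, np.float64(132.97183463481173), 5.35] [ -2.2  59.6 -16.8  60.3   7.1 104.2  77.9]
[0.54514394 0.09274076 0.12570193] [-0.69938177 -0.39586668  0.59188452] 7.5
```

View pics/s2.png

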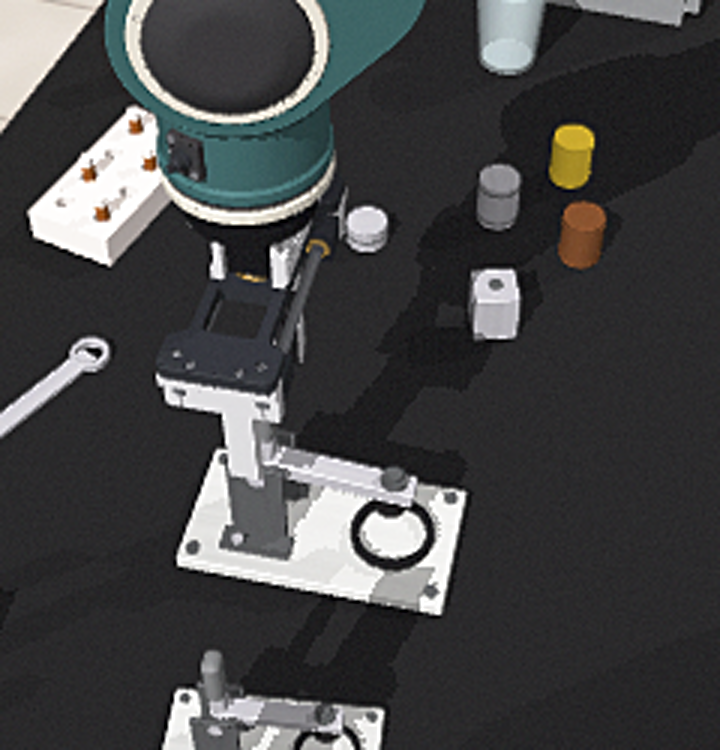

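View pics/w2.png

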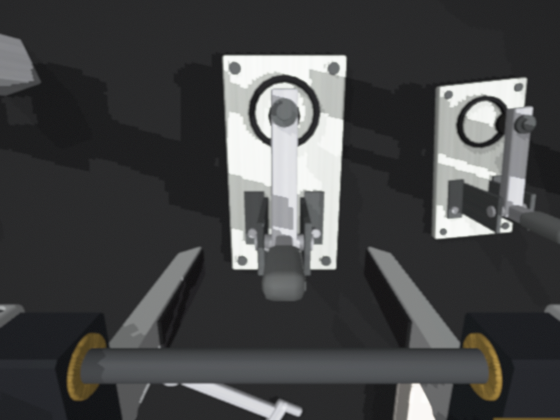

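```bash
python3 - <<'E'
from h import *
robot.grab(15); s=get_state();print(s['gripper_width']*94,s['force'],s['time'])
if 17<s['gripper_width']*94<27:
    r=.066
    for th in(.1,.3,.5,.7,.9,1.1,1.25,1.4):
        p,o=tool(hpt(th,r),.5*(th+.1)); robot.move_straight(p.tolist(),o,v=.12); s=get_state();print(th,s['force'].round(1),round(s['gripper_width']*94,1),s['time'])
        if np.linalg.norm(s['force'])>35: print('stop');break
save(optics.grab_frame('side'),'s3',(150,100,240,250),3)
E
```

```text
22.07611197528252 [-0.13093395 -2.8947322  -0.24858235] 8.7
0.1 [ 0.7 -3.   5. ] 21.8 8.9667
0.3 [ 2.9 -3.2  2.9] 21.8 9.2333
0.5 [ 2.1 -2.8 -1.7] 22.0 9.5
0.7 [ 0.2 -3.7 -3.8] 21.5 9.7667
0.9 [-4.2 -4.8 -6.3] 22.0 10.0333
1.1 [-6.8 -5.6 -7.1] 21.9 10.3
1.25 [-6.5 -5.1 -6.8] 22.1 10.55
1.4 [-7.8 -6.7 -4.9] 22.0 10.8
```

View pics/s3.png

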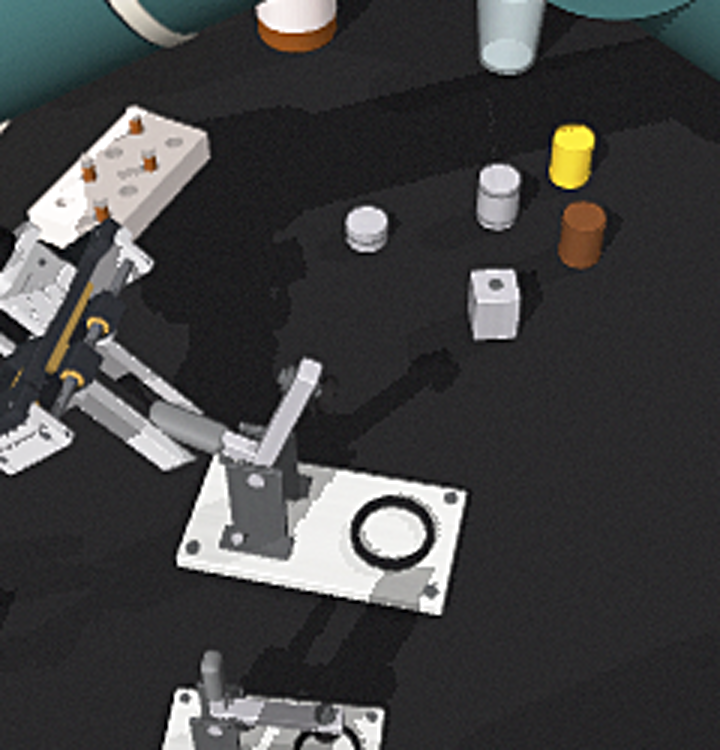

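```bash
python3 - <<'E'
from h import *
robot.release(); robot.hold(.3)
p,o=tool(hpt(1.4,.066),.75)
p2,_=tool(hpt(1.4,.066)+.08*np.array([np.sin(.75),0,np.cos(.75)]),.75)
robot.move_straight(p2.tolist(),o,v=.15)
p,o=tool([.06,0,.29],0); robot.movep(p.tolist(),o)
s=get_state(); print(s['time'],s['force'])
im=optics.grab_frame('side');save(im,'s4',(150,100,240,250),3)
p=[.42,-.24,.25]
for yaw in(0,-30,-60,90,60,30):
    q=kinematics.ik(p,[0,90,yaw]);print(yaw,np.round(q,1) if q is not None else None)
E
```

```text
Traceback (most recent call last):
plant.MotionError: the arm cannot follow that straight line within its joint ranges
```

```bash
python3 - <<'E'
from h import *
p,o=tool(hpt(1.4,.066),.75)
for dx,dz in((0,.1),(0,.14),(0,.18)):
    q=kinematics.ik((p+[dx,0,dz]).tolist(),o);print(dz,None if q is None else np.round(q,1))
save(optics.grab_frame('side'),'s4',(150,100,240,250),3)
try: robot.move_straight((p+[0,0,.14]).tolist(),o,v=.2)
except robot.MotionError as e: print(e)
s=get_state(); print(s['time'],s['force'],s['eef_pos'])
E
```

```text
0.1 [ -3.7  53.6 -14.   58.1   4.  111.8  78.9]
0.14 None
0.18 None
the arm cannot follow that straight line within its joint ranges
12.3833 [0.5031358  0.1574482  0.52795789] [0.60332832 0.09810024 0.07545756]
```

View pics/s4.png

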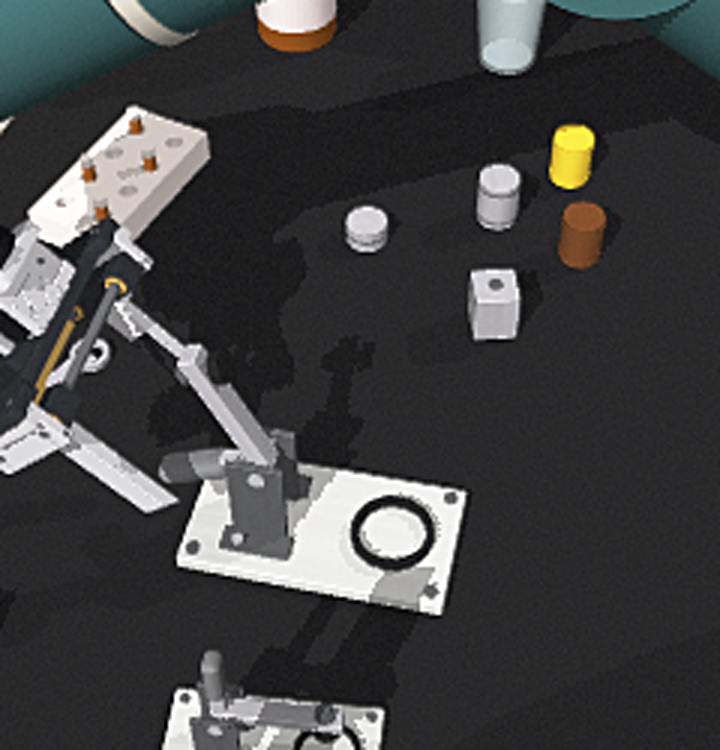

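```bash
python3 - <<'E'
from h import *
p,o=tool(hpt(1.4,.066),.75)
robot.move_straight((p+[0,0,.1]).tolist(),o,v=.2)
p3,o3=tool([.10,0,.30],.35); robot.movep(p3.tolist(),o3)
s=get_state(); print(s['time'],s['force'],s['eef_pos'])
p=[.42,-.26,.25]
for yaw in(0,-30,-60,60,30):
    q=kinematics.ik(p,[0,90,yaw]);print(yaw,np.round(q,1) if q is not None else None)
E
```

```text
13.65 [-0.88410324  0.40144529 -1.02246555] [0.60419595 0.09799001 0.2820321 ]
0 [ 31.9   8.   -4.1 107.5   0.6  64.5 117.6]
-30 [ 2.890e+01  7.900e+00 -8.000e-01  1.076e+02  1.000e-01  6.450e+01
  8.810e+01]
-60 [ 26.1   7.9   2.3 107.7  -0.4  64.5  58.5]
60 [ 86.4  19.2 -69.5 106.   19.3  68.2 160.6]
30 [ 35.    8.1  -7.5 107.4   1.2  64.6 147.1]
```

```bash
python3 - <<'E'
from h import *
robot.movep([.43,-.268,.22],[0,90,10])
s=get_state();c=optics.get_calibration('wrist');im=optics.grab_frame('wrist');save(im,'w5');np.savez('w5.npz',**c)
for r in spotter.place_of('cell','wrist'): print('place',r['uv'],r['score'],ray2plane(c,r['uv'],0).round(4))
for r in spotter.regions_of('cell','wrist'):
    print(r['rect'],r['score'])
print(s['time'],s['eef_pos'])
E
```

```text
place [304.5, 158.5] 0.68 [ 0.3966 -0.2488  0.    ]
place [272.3, 219.7] 0.63 [ 0.4792 -0.274   0.    ]
place [217.7, 167.7] 0.6 [ 0.4257 -0.3496  0.    ]
[255.2, 206.4, 32.2, 38.9] 0.75
[290.2, 141.7, 32.6, 39.1] 0.73
15.175 [ 0.43095858 -0.26722445  0.21986758]
```

View pics/w5.png

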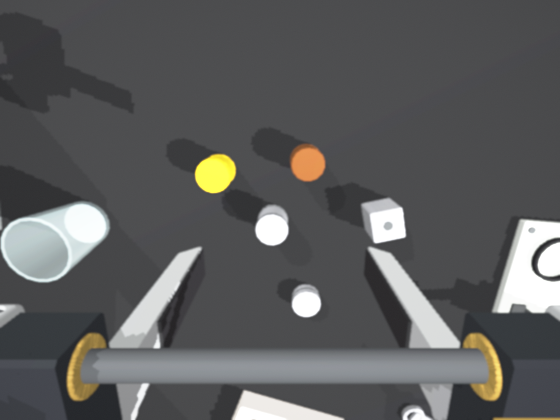

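```bash
python3 - <<'E'
import cv2
im=cv2.imread('pics/w5.png')
cv2.imwrite('pics/w5z.png',cv2.resize(im[195:255,240:310],None,fx=8,fy=8,interpolation=cv2.INTER_CUBIC))
E
```

```text
(no output)
```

View pics/w5z.png

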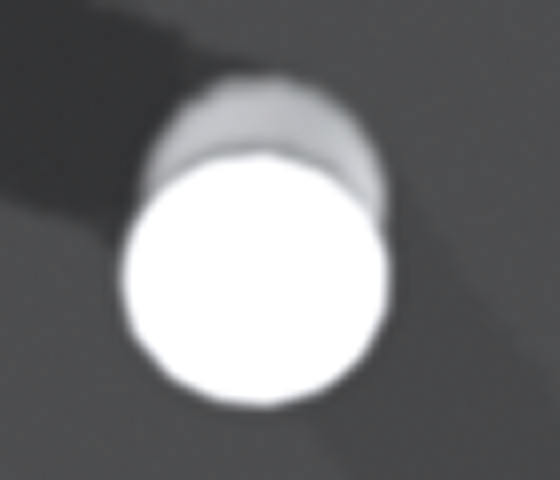

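Candidates: the tall round steel cell at (272,230), the square block at (384,221), the short round cell at (306,300), and the yellow (215,173) and brown (308,162) look-alikes. Only (272,230) is plain steel, round and tall: the crop shows its visible side wall and a dark band.

```bash
python3 - <<'E'
from h import *
c=dict(np.load('w5.npz')); x=ray2plane(c,(271.75,230.2),.046); print(x)
d=33.5; 
print('exp diam px',np.linalg.norm(proj(c,x+[0,.018,0])-proj(c,x-[0,.018,0])))
g=np.array([x[0]-.001,x[1],0]); print(g)
o=[0,90,10]
robot.movep([g[0],g[1],.12],o)
robot.move_straight([g[0],g[1],.034-.0188],o,v=.1)
s=get_state();print(s['eef_pos'],s['force'])
save(optics.grab_frame('wrist'),'w6')
E
```

```text
[ 0.47661284 -0.27347424  0.046     ]
exp diam px 31.938496287557722
[ 0.47561284 -0.27347424  0.        ]
[ 0.47596419 -0.27367418  0.01576557] [ 0.08689432 -0.2581576  -0.14811402]
```

View pics/w6.png

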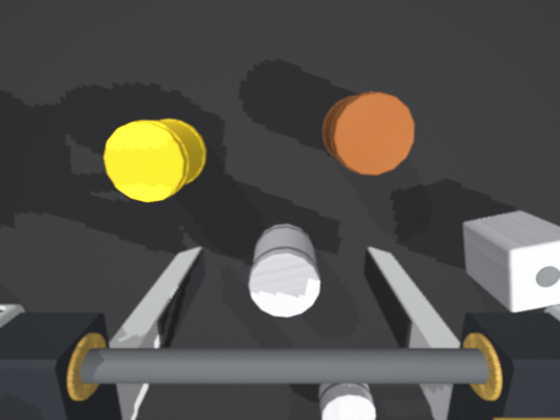

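```bash
python3 - <<'E'
from h import *
c=optics.get_calibration('wrist'); s=get_state(); 
print(proj(c,[*s['eef_pos'][:2],.046]), ray2plane(c,(285,280),.046), s['eef_pos'])
im=cv2.imread('pics/w6.png'); cv2.imwrite('pics/w6z.png',cv2.resize(im[210:330,230:340],None,fx=5,fy=5))
E
```

```text
[284.48789401 284.88935555] [ 0.47322457 -0.2738995   0.046     ] [ 0.47596338 -0.27367709  0.01581558]
```

View pics/w6z.png

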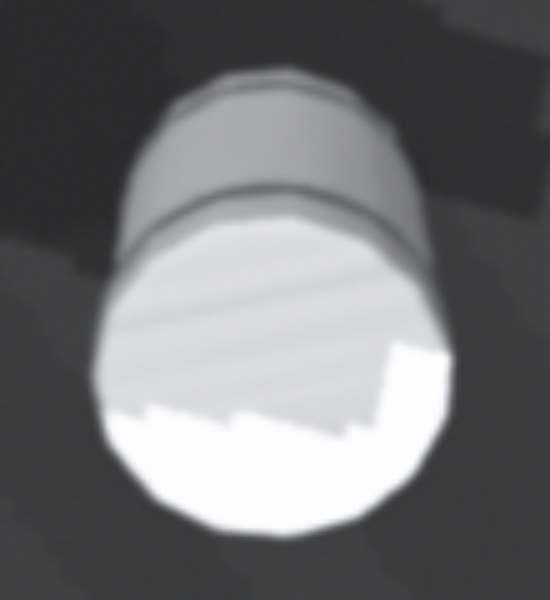

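```bash
python3 - <<'E'
from h import *
robot.grab(30); s=get_state();print(s['gripper_width']*94,s['eef_pos'])
p=s['eef_pos']; robot.move_straight([p[0],p[1],.2],v=.2)
s=get_state();print(s['gripper_width']*94,s['force'],s['time'])
n=SW([-.05,0,.2]); robot.movep(n.tolist(),[0,90,YAW])
robot.move_straight([n[0],n[1],.10],v=.15)
s=get_state();print(s['time'],s['eef_pos'],s['tcp_rot'],s['gripper_width']*94)
c=optics.get_calibration('wrist');im=optics.grab_frame('wrist');save(im,'w7');np.savez('w7.npz',**c)
print('exp nest',proj(c,SW([-.05,0,.012])),proj(c,SW([-.05,0,.02])))
a=optics.grab_frame('side');save(a,'s7',(150,100,240,250),3)
E
```

```text
35.73803855399424 [ 0.47562887 -0.27350649  0.01521226]
35.49927500865075 [ 0.79142864  0.3479848  -2.18638558] 19.1
21.2583 [0.46222381 0.08477863 0.10062788] [ 5.91088801 89.95324642 11.24230736] 35.48776092250316
exp nest [284.45632719 214.63552692] [284.46202175 217.49660383]
```

View pics/w7.png

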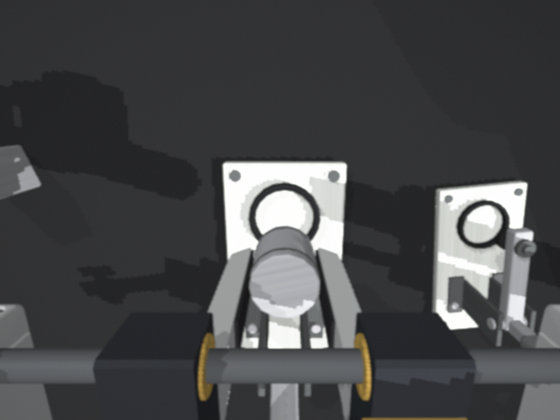

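View pics/s7.png

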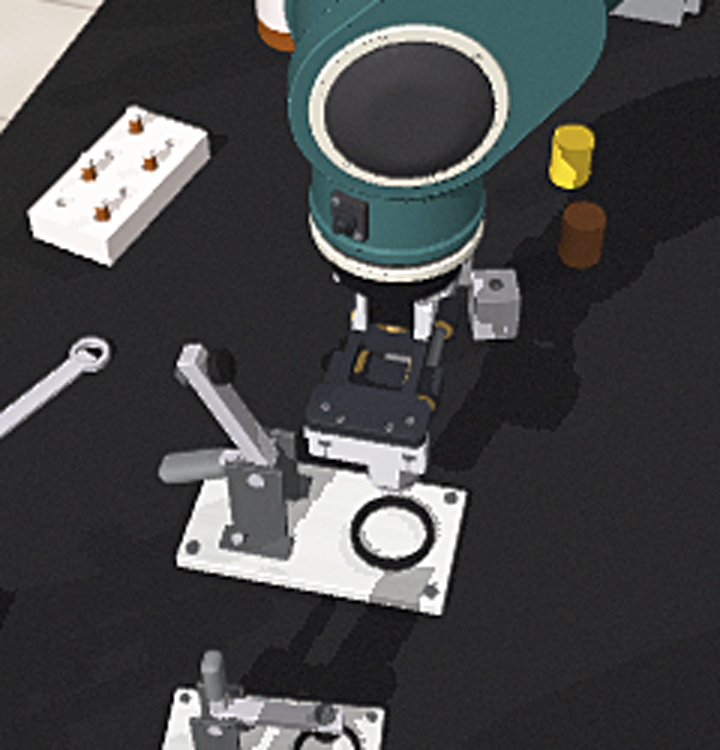

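```bash
python3 - <<'E'
from h import *
c=dict(np.load('w7.npz'))
im=cv2.resize(cv2.imread('pics/w7.png')[150:270,210:360],None,fx=5,fy=5,interpolation=cv2.INTER_CUBIC)
def dr(l,col):
    q=(proj(c,SW(l))-[210,150])*5+2; cv2.circle(im,tuple(q.astype(int).tolist()),1,col,-1)
for a in np.linspace(0,2*np.pi,120): 
    dr([-.05+.03*np.cos(a),.03*np.sin(a),.02],(0,0,255)); dr([-.05+.024*np.cos(a),.024*np.sin(a),.02],(0,255,0))
for t in np.linspace(-1,1,100):
    dr([-.095,.05*t,.012],(255,0,0)); dr([-.095+.04*(t+1)/2,.05,.012],(255,0,0)); dr([-.095+.04*(t+1)/2,-.05,.012],(255,0,0))
cv2.imwrite('pics/w7z.png',im)
E
```

```text
(no output)
```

View pics/w7z.png

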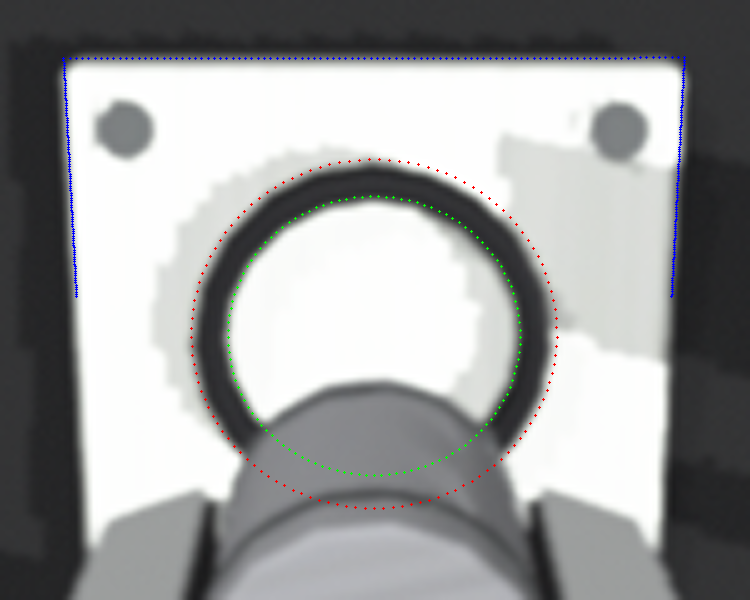

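```bash
python3 - <<'E'
from h import *
n=SW([-.0492,0,0]); o=[0,90,YAW]
robot.move_straight([n[0],n[1],.04],o,v=.08); f0=get_state()['force'][2]
for z in(.034,.031,.029,.028,.0275,.027,.0265):
    robot.move_straight([n[0],n[1],z],o,v=.03); s=get_state(); print(z,s['eef_pos'].round(4),s['force'].round(1))
    if s['force'][2]-f0>3: break
print(s['time'])
save(optics.grab_frame('side'),'s8',(150,100,240,250),3);save(optics.grab_frame('wrist'),'w8')
E
```

```text
0.034 [0.4624 0.0849 0.0339] [ 0.1  0.2 -1.9]
0.031 [0.4624 0.0849 0.0309] [ 0.1 -0.4 -3. ]
0.029 [0.4624 0.0849 0.0289] [ 0.1  0.2 -2.2]
0.028 [0.4625 0.0849 0.028 ] [-0.5 -0.2 -1.3]
0.0275 [0.4625 0.0849 0.0275] [ 0.2  0.4 -3.1]
0.027 [0.4626 0.0849 0.0271] [-1.3  0.2  4. ]
23.8583
```

View pics/s8.png

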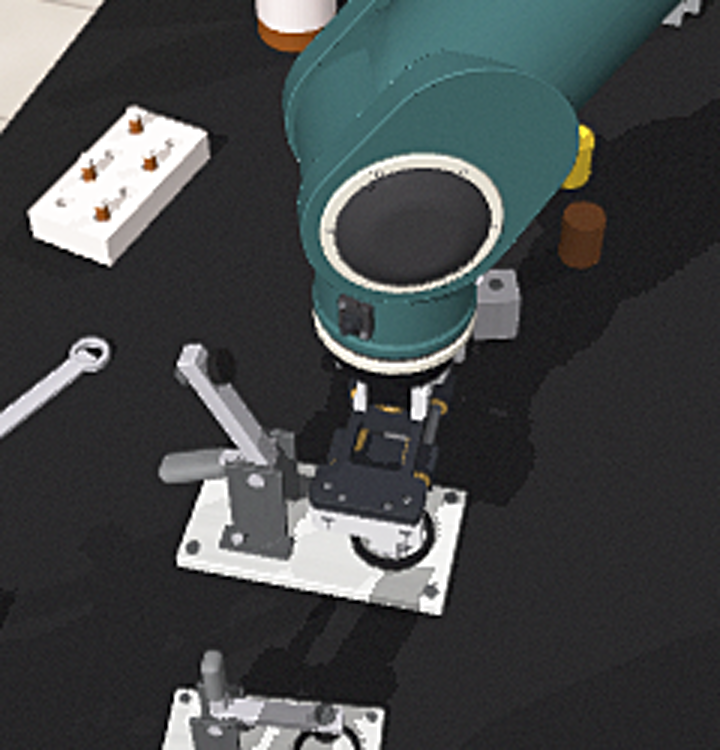

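View pics/w8.png

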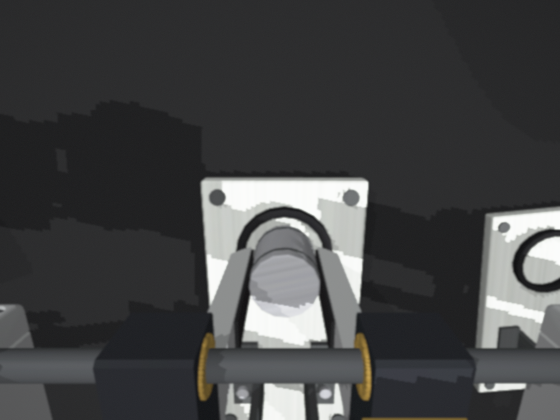

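```bash
python3 - <<'E'
from h import *
robot.release(); p=get_state()['eef_pos']
robot.move_straight([p[0],p[1],.12],[0,90,YAW],v=.15)
c=optics.get_calibration('wrist');im=optics.grab_frame('wrist');save(im,'w9',(200,130,160,150),5);np.savez('w9.npz',**c)
save(optics.grab_frame('side'),'s9',(150,180,200,150),4)
s=get_state();print(s['time'],s['force'])
for l in([-.05,0,.02],[-.05,0,.058],[-.05,0,.012]): print((proj(c,SW(l))-[200,130])*5)
E
```

```text
25.8333 [-0.41248169 -0.38332123  0.45336433]
[422.46616904 406.47488021]
[422.58871502 476.5766729 ]
[422.44416649 393.88843853]
```

View pics/w9.png

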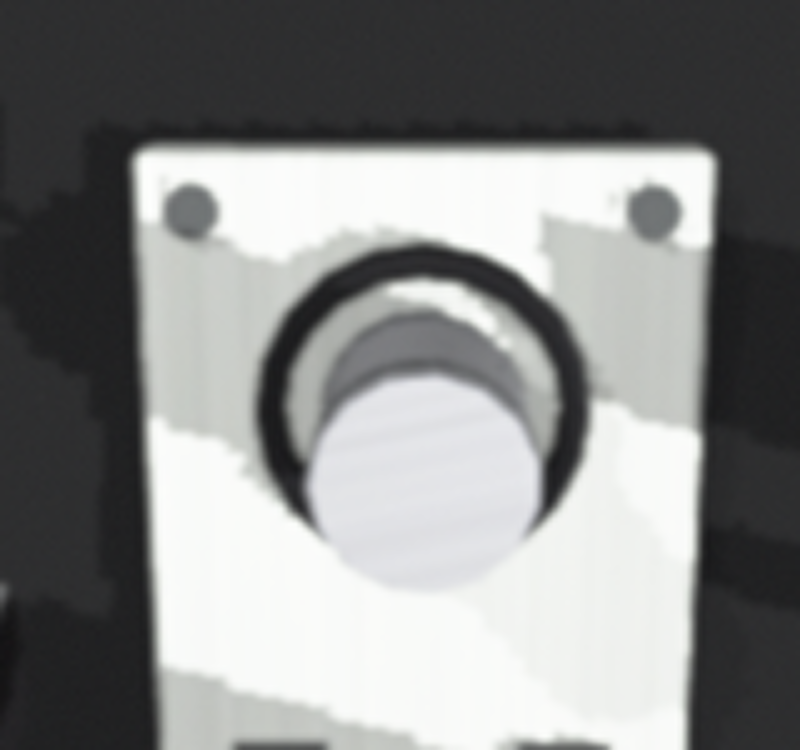

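View pics/s9.png

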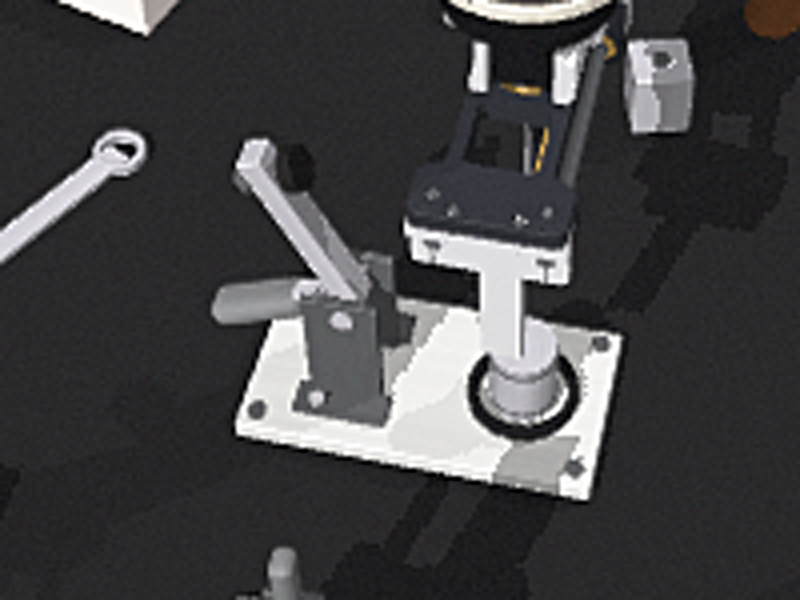

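```bash
python3 - <<'E'
from h import *
o=[0,90,YAW]; P=lambda x,z:SW([x,0,z]).tolist()
robot.move_straight(P(-.05,.28),o,v=.25)
robot.grab(10)
robot.movep(P(.135,.28),o)
robot.move_straight(P(.135,.135),o,v=.15)
print(get_state()['time'],get_state()['force'])
for x in(.11,.09,.07,.05,.03,.02,.01,.0,-.005):
    robot.move_straight(P(x,.135),o,v=.1); s=get_state(); print(x,s['eef_pos'].round(3),s['force'].round(1))
    if np.linalg.norm(s['force'])>30: print('stop');break
robot.hold(.7)
save(optics.grab_frame('side'),'s10',(150,130,200,200),3)
s=get_state();print(s['time'],s['force'])
E
```

```text
29.925 [-0.09590236 -0.20034171 -0.694985  ]
0.11 [0.622 0.1   0.136] [-0.1 -0.2  0.4]
0.09 [0.602 0.098 0.135] [ 0.9  0.1 -0.3]
0.07 [0.582 0.096 0.135] [-0.3 -0.3 -1.1]
0.05 [0.562 0.094 0.135] [ 0.5  0.  -0.6]
0.03 [0.542 0.092 0.135] [ 0.2 -0.6  1. ]
0.02 [0.532 0.091 0.135] [ 0.4  0.  -0.2]
0.01 [0.522 0.09  0.135] [ 1.   0.2 -0.1]
0.0 [0.512 0.089 0.135] [ 0.  -0.2  0.6]
-0.005 [0.507 0.089 0.135] [-0.  -0.3  0.1]
33.475 [-0.0156278   0.29377922 -0.02492477]
```

View pics/s10.png

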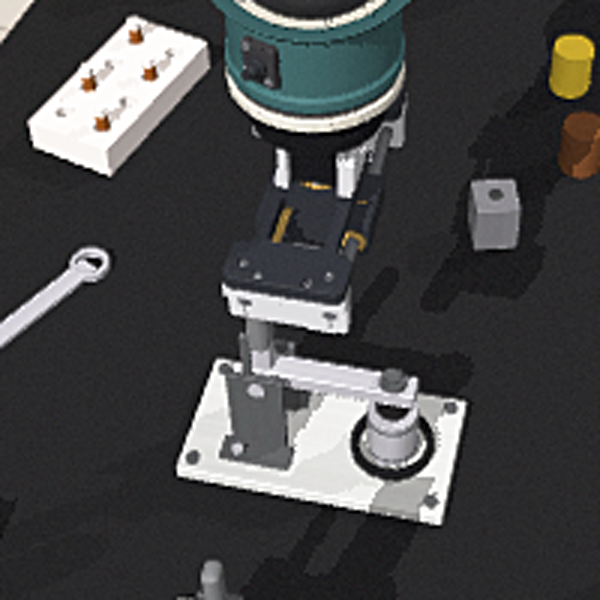

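```bash
python3 - <<'E'
from h import *
o=[0,90,YAW]; P=lambda x,z:SW([x,0,z]).tolist()
robot.move_straight(P(-.005,.29),o,v=.15)
robot.movep(P(-.12,.27),o)
c=optics.get_calibration('wrist');save(optics.grab_frame('wrist'),'w11',(180,120,200,220),3)
im=optics.grab_frame('side');save(im,'s11',(190,200,130,110),6)
im2=im.copy()
cs=optics.get_calibration('side'); k=4; big=cv2.resize(im,None,fx=k,fy=k)
for th,col in((-.1,(255,0,0)),(0,(0,255,0)),(.1,(0,0,255))):
    h=np.array([.04,0,.078]);a=h+.106*np.array([-np.cos(th),0,np.sin(th)]);g=hpt(th,.084)
    Q=[tuple((k*proj(cs,SW(q))+2).astype(int).tolist()) for q in(a,h,g)]
    cv2.line(big,Q[0],Q[1],col,1);cv2.line(big,Q[1],Q[2],col,1)
save(big,'s11o',(720,760,600,500),1.3)
s=get_state();print(s['time'],s['force'])
E
```

```text
35.3 [ 0.54991149 -0.2917889   0.07037942]
```

View pics/s11o.png

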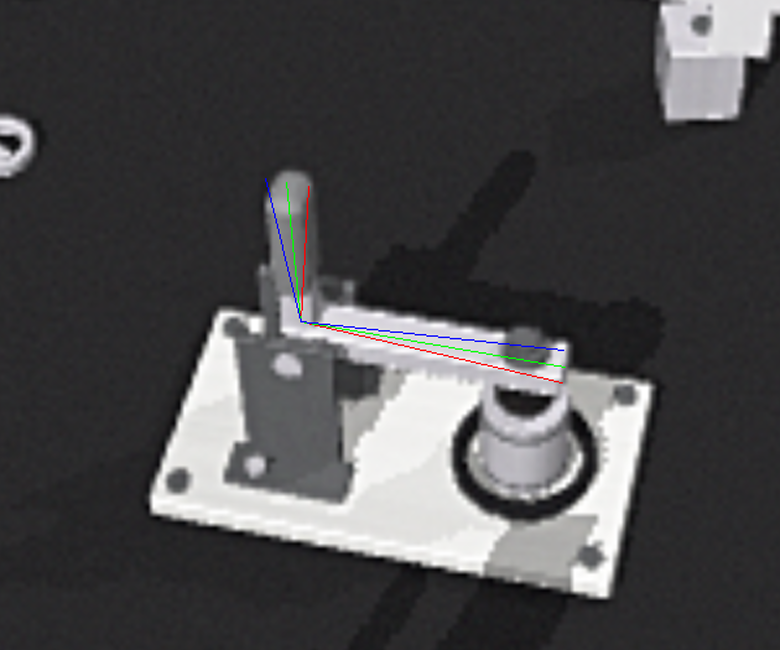

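View pics/w11.png

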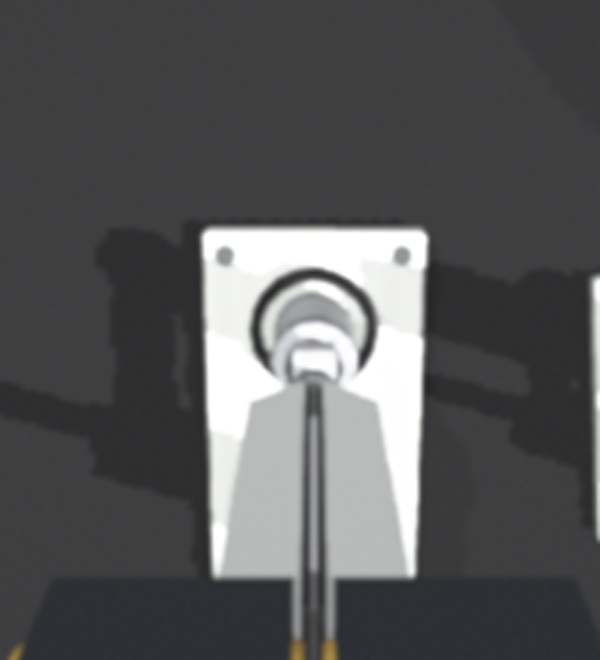

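Both views agree. The handle and arm lie on the 0 rad overlay line, the pad rests on the cell, the cell stands upright in the collar, and the robot is clear of everything.

```bash
python3 - <<'E'
from h import *
ticket.close_job(); print(get_state()['time'])
E
```

```text
the job is handed in; nothing more can be done
the job is handed in; nothing more can be done
```

The tall round steel cell is standing in the nest with the clamp closed on it, and I handed the job in at about 35 s of the 64 s allowed. No verdict is reported back.

- **Opening the clamp:** It was still falling shut in the first pictures, so I looked again and found it closed. I gripped the handle and swung it back until the clamp fell fully open.
- **Placing the cell:** I picked the cell by its height, round shape and two dark bands. I lowered it until it touched the nest floor, at the height expected, and only then released it. A picture then showed it centred and upright with the clamp open.
- **Closing the clamp:** I pushed the arm over with shut fingers, let it fall onto the cell, and backed the robot away.

**Last checks:**
- **Clamp:** the side picture matches about 0 rad, with the pad on top of the cell.
- **Cell:** both views show it upright and centred, by eye, in the collar.
- **Robot:** wrist force was about zero, and the arm was well clear.

**Disagreements:**
- **Cameras:** the fixed cameras differed by 5–7 mm in y, so I used the wrist camera for the final positions. It agreed to about 1 mm.
- **Moves:** one retreat was refused twice because of joint range, so I left by another path.

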